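# Seat a culture dish and snap its toggle clamp shut

## Robot

A 7-joint arm with a two-finger parallel gripper is mounted at the origin on a cart in front of the work surface, level with it; the furniture and walls round the work are solid. World frame = base frame: x ahead of the robot, y to its left, z up, the work surface at z = 0. Lengths are in m, angles in rad, forces in N, time in s.
With the tool pointing down it reaches from about 0.4 to 0.85 m from the base axis. Payload 10.4 kg.
Tool frame: the origin (TCP) lies at the very end of the fingers, on their centre line; the grasp point (between the pads) lies 19 mm behind it; x points along the fingers, y is the direction in which the jaws open and shut, and the axes are right-handed (so a half turn about x gives the same grasp; the last joint's range is limited). The gripper opens to 85 mm and grips with 20 to 120 N. Pads are 22 mm wide; open, the fingers measure 114 mm over their backs; the gripper's body (76 mm by 85 mm) begins 54 mm behind the grasp point. The pads swing forward as they close: fully open they stand 13 mm farther back than shut.
Start: joints at [1.153, 0.332, -0.065, 1.46, 0.022, 1.35, -0.088], TCP at [0.24, -0.577, 0.231] pointing down, gripper open.
Joint ranges: [-2.6, 2.6], [-0.5, 2.12], [-1.47, 1.34], [0.16, 2.42], [-1.27, 4.41], [0.06, 2.06], [-2.6, 2.6]. Speed limits (rad/s): [2.22, 2.22, 2.79, 2.79, 3.14, 3.14, 3.14].

## Interface

Orientations are given as a rotation vector (axis times angle).
In Python, from plant import status, optics, job gives the robot as it stands.
- The arm moves only by the tool drive_tool, never from a script. Its argument "rows" is a list that holds one entry, the list of rows, each a list of 7 numbers: the shift along the tool's x, y, z in cm, then the turn, a rotation vector about the tool's x, y, z in rad, then the opening in per cent of the stroke, from 0 (shut) to 100 (fully open). In form: [[[dx, dy, dz, wx, wy, wz, fingers], ...]]. A call has 1 to 20 rows; each row is the pose to reach, as a shift and turn from the pose measured when the call began, along the tool's axes at that moment; what a row does not reach only later rows make up. A row lasts 1/12 s, in which the tool goes at most 41.7 mm and 7.16 degrees, less where a joint would pass 70% of its speed; a pose out of reach is approached as far as the arm can. A call with a gripper value outside its range is refused whole. The fingers move at their own pace and stop on an object; "squeeze" is the grip in N (left out, the last holds). Time passes only in rows, so rows that repeat a pose let the fingers close. It gives the time, the measured TCP pose, the force and the opening at its end, in the units of the state.
- status.get_state(): the state, without advancing time (a new reading comes with each control period).
- optics.get_image(name): name is "side" or "top" or "wrist"; returns the picture (384x512x3 uint8, red, green, blue); there is no depth.
- optics.camera_params(name): a dict with "fov_y" (degrees; the focal length in pixels is half the picture's height over the tangent of half this angle, whatever the lens; pixels are square), "cx", "cy" (the principal point, pixels), "world_to_cam" (4x4, takes a point from world to camera coordinates). Camera axes: x right, y down, z forward; pixel columns grow to the right and rows downward; lengths in m; the calibration is good to about 2 mm. A picture is of the moment at which its call begins: read the wrist's pose just before it. camera_params takes no time and is no camera call; for the wrist camera it gives the pose at the moment of the call.
- job.job_done(): hands the job in, once; it reports no verdict.
The state is a dict: "time_s": time; "joint_pos": joint angles; "qd": joint speeds; "joint_efforts": joint torques, N m; "eef_pos": TCP position; "eef_rot": TCP orientation; "contact_force": force on the tool from outside, world axes, zero at the start; "torque": the same for the moment, N m; "width": opening from 0.0 (shut) to 1.0 (fully open).
Only numpy, scipy, OpenCV 4.12 (cv2) and the standard library are available. Lean on these libraries where they do the work, as an engineer would, in place of code of your own. Each camera call takes 0.05 s, during which the arm holds its last target.

## Task

Push the pink culture dish along its channel in the clamping fixture until it is fully home against the back stop, then push the red lever round past its dead point until it snaps into lock and the rubber nose holds the dish against the side rail. Work by pushing only: do not pick the dish up or tip it, and leave the other things where they are. Finish with the hand clear.

Things in the scene. Friction and masses are not known exactly. Their poses are not given: they have to be found in the camera images.
- clamp_fixture: Aluminium plate, 220 x 300 x 10 mm, fixed to the counter; origin: centre of its underside. Offsets here are mm in its frame. A channel for the dish runs along +x between low blue rails (inner faces y = 12 and 75.6, tops 17 above the counter, from x = -76) to a blue back stop (face x = 60.6, top 22). The clamp stands on its -y side; its fixed parts fill x 4 to 56, y -103 to -4, up to 47 high.
- dish: Round covered dish with pink contents, 60 mm across, 15 mm high (the solid core that contacts meet: 56 across, 12 high), about 0.05 kg, loose, on the plate in the channel, which is 3 mm wider. Origin: centre of its underside. It starts 35 to 55 mm short of its seat and slides easily.
- seat (a point): Centre of the dish's underside when it is home against the back stop and clamped against the rail at y = 75.6: fixture (30, 45, 10) mm.
- nose: Black rubber nose of the clamp's plunger, 24 x 7 x 11 mm, sprung; its front face (origin at the face's centre, 18 mm above the counter) looks to the fixture's +y at x = 30. It stands clear of the channel when the lever is open and comes about 12 mm forward as the lever closes; held against the dish it presses with about 10 N.
- lever_pivot (a point): On the upright axis of the lever, at the handle's height (42 mm above the counter): fixture (30, -75, 42) mm, so the seat lies 120 mm from it along the fixture's +y.
- lever_grip (a point): A point on the centre line of the red handle, 88 mm from the pivot and 42 mm above the counter. The handle is a level round bar, 14 mm thick, red from 45 to 120 mm from the pivot, with 25 mm free below it over the plate.
- lever (a joint): Lever angle, rad. 0 = open (handle points from the pivot along fixture (-0.64, -0.77)), growing clockwise seen from above, the handle sweeping through -x to (-0.81, 0.59) at 1.55 = locked. Starts at 0 to 0.12. A spring resists with up to about 6 N at the grip (most near 0.7), none at the dead point, 1.15; beyond it the lever snaps to 1.55 by itself. Let go before it, the lever springs back open.
- spare_dish: Small dish with pink contents, 39 mm diameter, 11 mm high, on the fixture plate behind the clamp; a bystander. Origin at the centre of the underside.
- clear_dish: Clear empty dish, 60 mm diameter, 15 mm high, on the counter; a bystander. Origin at the centre of the underside.
- cover_box: Small white cardboard box, 31 x 31 x 18 mm, on the counter; a bystander. Origin at the centre of the underside.
- red_marker: Red capped marker pen, 133 mm long, lying on the counter; a bystander. Origin at the centre of the underside.
- forceps: Steel forceps, 123 mm long, lying on the counter; a bystander. Origin at the centre of the underside.
- can: Black screw-top can, 41 mm diameter, 66 mm high, on the counter; a bystander. Origin at the centre of the underside.
Not all that is in view belongs to the job. Leave any green or yellow look-alike of the dish alone.

How it is judged:
On the way, in this order (a step that is already met when the one before it is completed fails the run):
1. the dish is home against the back stop while the lever is still open (x of dish in the frame of seat above -0.004 m and horizontal distance between dish and seat below 0.007 m and value of joint lever below 0.5 rad), for 0.2 s.
2. the lever has snapped into lock (value of joint lever above 1.42 rad), for 0.2 s.
At the end, for the whole second after the job is handed in: The lever is locked (joint above 1.42 rad), the dish lies flat and still in its seat (centre within 5 mm, less than 4 mm off the plate, tilted less than 0.06 rad) and the nose presses on it with more than 3 N (value of joint lever above 1.42 rad and horizontal distance between dish and seat below 0.005 m and contact force between nose and dish above 3 N and angle between dish's own z axis and vertical below 0.06 rad and z of dish in the frame of seat below 0.004 m and linear speed of dish below 0.01 m/s); the robot touches nothing.
It fails at once if the dish is lifted off the plate (z of dish in the frame of seat above 0.008 m).
It fails at once if the dish is tipped (angle between dish's own z axis and vertical above 0.25 rad).
It fails at once if a bystander is moved by more than 15 mm (distance of any of spare_dish, clear_dish, cover_box, red_marker, forceps, can from where it was at the start of the episode above 0.015 m).
It also fails if it takes over 58 s, if anything falls off the work surface, if the arm or the gripper's body presses on something with over 40 N, if the wrist force passes 120 N, or if a joint passes its speed limit or range.

## Working session

There is one attempt and no reset: what is moved stays moved. The work goes in short steps, Python scripts to look and compute and a tool call to move; the robot and the scene stay as the last step left them, time stands still between calls to the robot, and variables do not carry over. Pictures are saved under pics/ and viewed, and the job is handed in when it is done.

Besides the shell and the picture viewer there is one more tool, called after "Call:" in YAML: its name, and indented under it one key for each argument. drive_tool: Moves the arm, as the interface text tells. Its arguments: {"type":"object","properties":{"rows":{"type":"array","items":{"type":"array","items":{"type":"array","items":{"type":"number"}}}},"squeeze":{"type":"number"}},"required":["rows"]}

```bash
ls; mkdir -p pics; python3 - <<'E'
from plant import status, optics
import cv2,json
s=status.get_state();print({k:s[k] for k in('time_s','eef_pos','eef_rot','width')})
for n in('side','top','wrist'):
    im=optics.get_image(n);cv2.imwrite(f'pics/{n}0.png',im[:,:,::-1]);p=optics.camera_params(n);print(n,p)
E
```

```text
pics
{'time_s': 0.0, 'eef_pos': array([ 0.24020202, -0.57656419,  0.23048645]), 'eef_rot': array([ 2.00494903,  0.40253003, -2.00571625]), 'width': 0.9987752169729621}
side {'fov_y': 57.1485515182163, 'cx': 255.6267931150524, 'cy': 192.8183556126985, 'world_to_cam': array([[ 0.97374492, -0.22704009, -0.01654188, -0.58310514],
       [-0.14381463, -0.55721661, -0.81781844,  0.1566883 ],
       [ 0.17646016,  0.79872551, -0.57523853,  0.91885012],
       [ 0.        ,  0.        ,  0.        ,  1.        ]])}
top {'fov_y': 45.799064407660836, 'cx': 258.3934401455676, 'cy': 186.51733851136177, 'world_to_cam': array([[-2.36880397e-02, -9.99715277e-01, -2.87071001e-03,
         7.55908218e-03],
       [-9.97168151e-01,  2.38325065e-02, -7.13280440e-02,
         5.71216987e-01],
       [ 7.13761515e-02,  1.17295906e-03, -9.97448780e-01,
         1.31905290e+00],
       [ 0.00000000e+00,  0.00000000e+00,  0.00000000e+00,
         1.00000000e+00]])}
wrist {'fov_y': 64.9270622001356, 'cx': 252.62937503063927, 'cy': 189.94668962164644, 'world_to_cam': array([[ 3.84580987e-01, -9.23091070e-01, -5.84005595e-04,
        -6.23999444e-01],
       [-8.77312070e-01, -3.65705020e-01,  3.10778651e-01,
        -3.93790091e-02],
       [-2.87090571e-01, -1.19007205e-01, -9.50482135e-01,
         3.80367573e-01],
       [ 0.00000000e+00,  0.00000000e+00,  0.00000000e+00,
         1.00000000e+00]])}
```

View pics/top0.png

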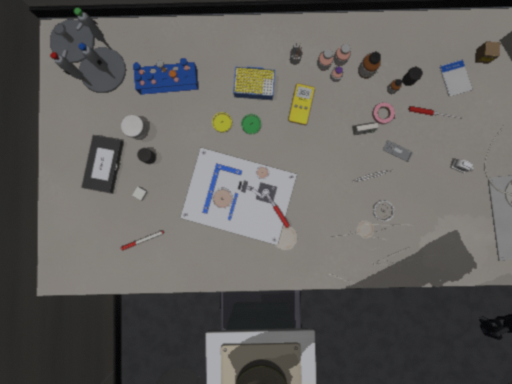

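View pics/side0.png

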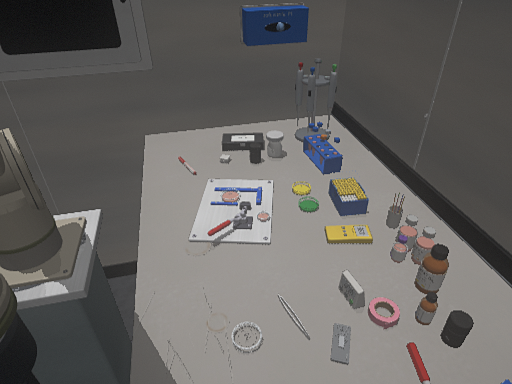

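```bash
python3 - <<'E'
import cv2
im=cv2.imread('pics/top0.png')
cv2.imwrite('pics/top0c.png',cv2.resize(im[90:290,150:410],None,fx=3,fy=3,interpolation=cv2.INTER_CUBIC))
E
```

```text
(no output)
```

View pics/top0c.png

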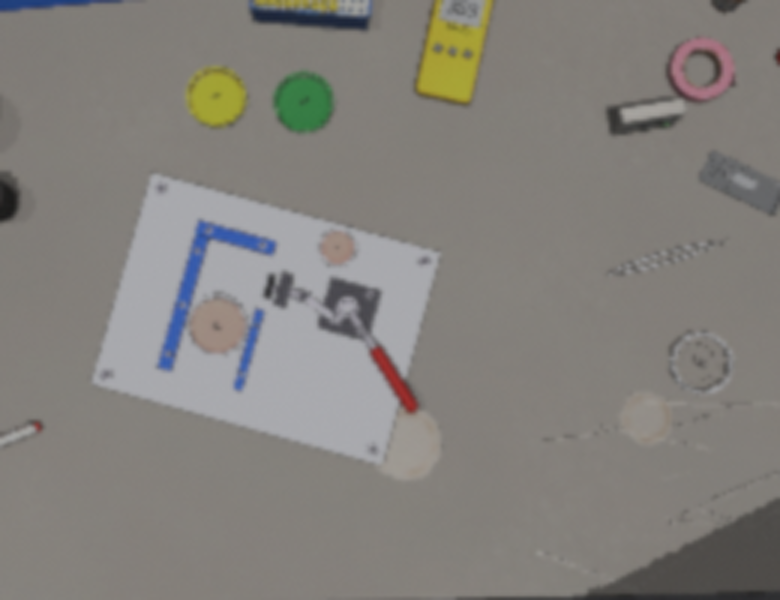

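```bash
cat > h.py <<'E'
import numpy as np,cv2
from plant import status,optics
def ray(p,uv,z,hw=(384,512)):
    f=hw[0]/2/np.tan(np.radians(p['fov_y'])/2);T=p['world_to_cam'];R=T[:3,:3];c=-R.T@T[:3,3]
    uv=np.atleast_2d(uv).astype(float)
    d=np.c_[(uv[:,0]-p['cx'])/f,(uv[:,1]-p['cy'])/f,np.ones(len(uv))]@R
    return c+d*((z-c[2])/d[:,2])[:,None]
def proj(p,X):
    f=192/np.tan(np.radians(p['fov_y'])/2);T=p['world_to_cam']
    q=np.atleast_2d(X)@T[:3,:3].T+T[:3,3];return q[:,:2]/q[:,2:]*f+[p['cx'],p['cy']]
E
python3 - <<'E'
from h import *
im=cv2.imread('pics/top0.png');p=optics.camera_params('top')
hsv=cv2.cvtColor(im,cv2.COLOR_BGR2HSV)
print('plate',hsv[200,200],'counter',hsv[200,140],'dish',hsv[198,222],'pale',hsv[238,286],hsv[215,250])
b,g,r=[im[:,:,i].astype(int) for i in range(3)]
m=((b-r>2)&(hsv[:,:,2]>140)|(hsv[:,:,2]>155)).astype(np.uint8)
m[:140]=0;m[250:]=0;m[:,:175]=0;m[:,300:]=0
cv2.imwrite('pics/m.png',m*255)
cs,_=cv2.findContours(m,cv2.RETR_EXTERNAL,cv2.CHAIN_APPROX_NONE);c=max(cs,key=cv2.contourArea)
W=ray(p,c[:,0,:],0.01)[:,:2]
rect=cv2.minAreaRect((W*1000).astype(np.float32));print(rect,cv2.boxPoints(rect), cv2.minAreaRect(c))
def cent(mask,z,name):
    n,l,s,ce=cv2.connectedComponentsWithStats(mask.astype(np.uint8))
    for i in range(1,n):
        if s[i,4]>15: print(name,ce[i].round(1),s[i],ray(p,ce[i],z)[0].round(4))
roi=np.zeros(m.shape,bool);roi[145:245,180:300]=1
H,S,V=[hsv[:,:,i].astype(int) for i in range(3)]
cent(roi&(H<18)&(S>45)&(V>90)&(r-b>25)&(S<150),0.025,'pink')
cent(roi&(H>100)&(H<130)&(S>120),0.017,'blue')
cent(roi&((H<8)|(H>172))&(S>150),0.042,'red')
E
```

```text
plate [114   7 172] counter [ 19  16 130] dish [ 11  40 126] pale [ 15  16 156] [114   7 174]
((546.5264282226562, 54.387176513671875), (296.2169189453125, 216.07151794433594), 73.07173156738281) [[ 400.04648   -55.846527]
 [ 606.7556   -118.76099 ]
 [ 693.00635   164.62088 ]
 [ 486.29724   227.53534 ]] ((238.20057678222656, 195.7779541015625), (100.15233612060547, 72.90619659423828), 15.52410888671875)
pink [262.2 172.4] [258 169   9   8  59] [ 0.6123 -0.0182  0.025 ]
pink [224.1 201.2] [216 194  14  13  76] [0.5301 0.0954 0.025 ]
pink [284.9 220.5] [279 209  11  19  29] [ 0.4695 -0.0812  0.025 ]
blue [224.6 168.8] [215 164  22  10  87] [0.6265 0.0927 0.017 ]
blue [212.9 182.2] [210 174   7  17  58] [0.5876 0.1282 0.017 ]
blue [208.  199.4] [205 192   7  16  54] [0.537  0.1436 0.017 ]
blue [232.3 206. ] [230 199   5  15  26] [0.5157 0.072  0.017 ]
red [281.2 216.3] [274 206  14  21  67] [ 0.482  -0.0699  0.042 ]
```

View pics/m.png

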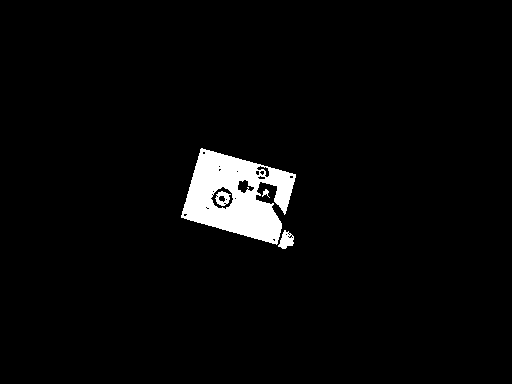

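View pics/wrist0.png

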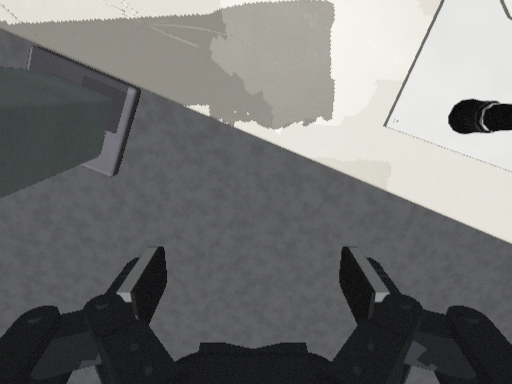

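```bash
python3 - <<'E'
from h import *
im=cv2.imread('pics/top0.png');p=optics.camera_params('top')
c=np.array([.5465,.0544]);a=np.radians(-16.93);ex=np.array([np.cos(a),np.sin(a)]);ey=np.array([-ex[1],ex[0]])
F=lambda x,y,z:np.r_[c+ex*x/1e3+ey*y/1e3,z/1e3]
pts={'seat':F(30,45,25),'piv':F(30,-75,42),'grip0':F(30-.64*88,-75-.77*88,42),'tip0':F(30-.64*120,-75-.77*120,42),'railA':F(-76,75.6,17),'railB':F(-76,12,17),'stop':F(60.6,45,22)}
big=cv2.resize(im[130:260,170:310],None,fx=5,fy=5,interpolation=cv2.INTER_CUBIC)
for k,v in pts.items():
    u=proj(p,v)[0];print(k,v.round(4),u.round(1));q=tuple(((u-[170,130]+.5)*5).astype(int));cv2.drawMarker(big,q,(0,255,0),0,14,1);cv2.putText(big,k,q,0,.4,(0,0,255),1)
cv2.imwrite('pics/ov.png',big)
for u,z in(((222.7,198.3),25),((286,238),10)):
    W=ray(p,u,z/1e3)[0];print(W,[(W[:2]-c)@ex*1e3,(W[:2]-c)@ey*1e3])
from scipy.spatial.transform import Rotation as R
print(R.from_rotvec(status.get_state()['eef_rot']).as_matrix().round(3))
E
```

```text
seat [0.5883 0.0887 0.025 ] [226.  181.4]
piv [ 0.5534 -0.0261  0.042 ] [265.4 192. ]
grip0 [ 0.4797 -0.0745  0.042 ] [282.9 217. ]
tip0 [ 0.453  -0.0921  0.042 ] [289.2 226.2]
railA [0.4958 0.1489 0.017 ] [206.4 213.4]
railB [0.4773 0.088  0.017 ] [227.2 219.2]
stop [0.6176 0.0798 0.022 ] [228.9 171.5]
[0.53878225 0.09940483 0.025     ] [np.float64(-20.4888189402868), np.float64(40.80694866808201)]
[ 0.41805292 -0.08371007  0.01      ] [np.float64(-82.66226159879254), np.float64(-169.52874535405232)]
[[-0.     0.385 -0.923]
 [ 0.001 -0.923 -0.385]
 [-1.    -0.001  0.   ]]
```

View pics/ov.png

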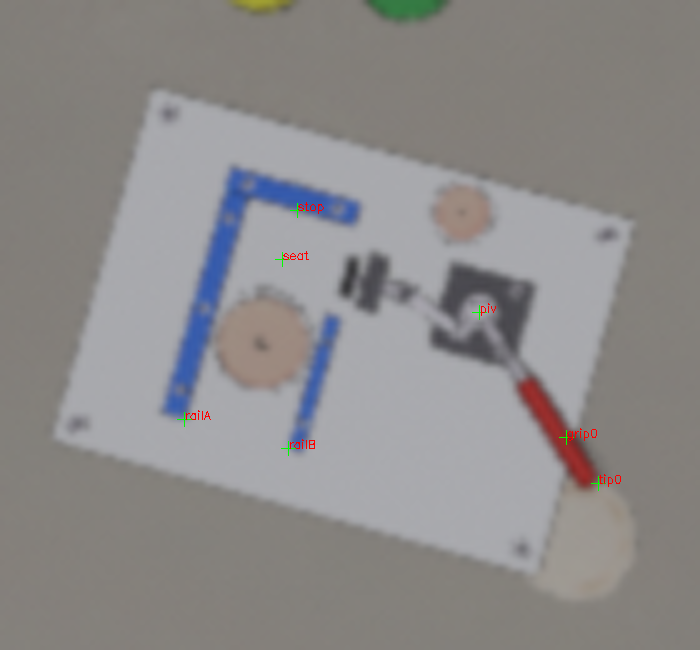

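Candidates for the dish in the top view:
- pink disc in the channel (223,198)
- small pink disc behind the clamp (262,172), the spare
- yellow (222,122) and green (251,124) look-alikes
- pale clear disc (286,238)
- pink ring (384,112)

I choose the one at (223,198). The crop confirms it lies between the blue rails. The fixture model matches the rails, pivot and handle.

Call:
drive_tool:
  rows:
    - [[0.2, -1.4, -1.2, 0.02, 0, 0, 0], [0.6, -4, -3.6, 0.05, 0, 0, 0], [1, -7, -6.2, 0.09, 0, 0, 0], [1.5, -10, -9, 0.13, 0, 0, 0], [2, -13, -11.7, 0.17, 0, 0, 0], [2.4, -16, -14.4, 0.21, 0, 0, 0], [2.8, -19, -17, 0.25, 0, 0, 0], [3.2, -22, -19.7, 0.29, 0, 0, 0], [3.6, -25, -22.4, 0.33, 0, 0, 0], [4, -28, -25, 0.37, 0, 0, 0], [4.4, -31, -27.8, 0.41, 0, 0, 0], [4.8, -34, -30.5, 0.45, 0, 0, 0], [5.2, -37, -33, 0.49, 0, 0, 0], [5.6, -40, -35.8, 0.53, 0, 0, 0], [6, -43, -38.5, 0.57, 0, 0, 0], [6.4, -46, -41.2, 0.61, 0, 0, 0], [6.8, -49, -44, 0.65, 0, 0, 0], [7.2, -52, -46.6, 0.69, 0, 0, 0], [7.6, -54, -48.4, 0.69, 0, 0, 0], [8, -54.9, -49.2, 0.69, 0, 0, 0]]

```text
time_s: 1.82
eef_pos: [0.4835, 0.1239, 0.1512]
eef_rot: [-2.063, 0.299, 2.064]
contact_force: [-0.3, -0.5, 0.8]
width: -0.004
```

```bash
cat >> h.py <<'E'
from scipy.spatial.transform import Rotation as R
c=np.array([.5465,.0544]);a=np.radians(-16.93);ex=np.array([np.cos(a),np.sin(a)]);ey=np.array([-ex[1],ex[0]])
def fix(P): d=np.asarray(P)[:2]-c; return np.r_[d@ex,d@ey]*1e3
def st():
    s=status.get_state();print('t',s['time_s'],'fix',fix(s['eef_pos']).round(1),'z',s['eef_pos'][2].round(4),'F',s['contact_force'].round(1),'w',round(s['width'],3));Rm=R.from_rotvec(s['eef_rot']).as_matrix()
    B=np.c_[np.r_[ex,0],np.r_[ey,0],[0,0,1]];print((B.T@Rm).round(3));return s
E
python3 - <<'E'
from h import *
st()
for n in('wrist','top'):
    im=optics.get_image(n)[:,:,::-1]
    if n=='top': im=cv2.resize(im[130:260,170:310],None,fx=5,fy=5)
    cv2.imwrite(f'pics/{n}1.png',im)
E
```

```text
t 1.8167 fix [-80.5  48.1] z 0.1512 F [-0.3 -0.5  0.8] w -0.004
[[-0.001  0.004 -1.   ]
 [ 0.003 -1.    -0.004]
 [-1.    -0.003  0.001]]
```

View pics/wrist1.png

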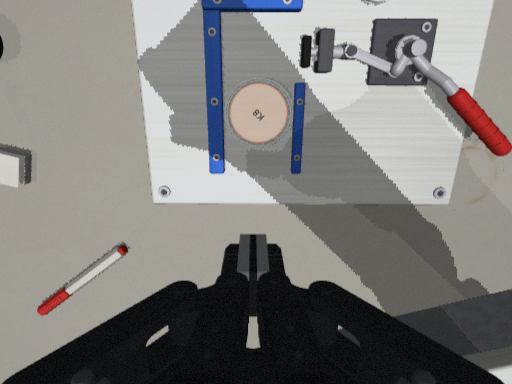

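View pics/top1.png

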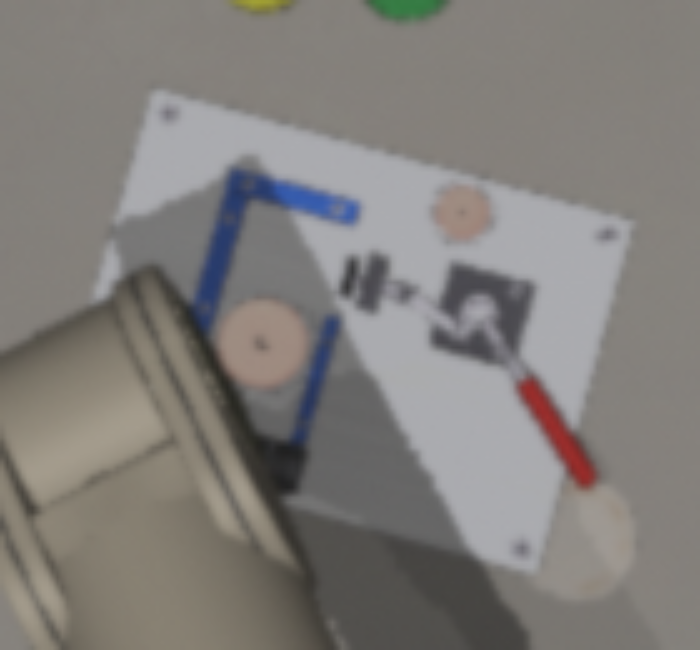

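The wrist view shows the dish at (258,112) between the rails (x 222 and 293), with the stop at the top. The lever runs up right, and the clear disc sits just under its tip at (485,165).

```bash
python3 - <<'E'
from h import *
p=optics.camera_params('wrist')
for n,u,z in(('dish',(258.5,112),.025),('railL',(222.5,140),.017),('railR',(293,140),.017),('stop',(253,11),.022),('pivot',(411,47),.042),('tip',(505,147),.042),('plate corner bl',(154,204),.01),('finger',(253,240),.151),('disc',(485,165),.01)):
    print(n,fix(ray(p,u,z)[0]).round(1))
E
```

```text
dish [-17.7  42.6]
railL [-43.2  75.1]
railR [-42.9  10.7]
stop [59.6 47.7]
pivot [ 31.6 -72. ]
tip [ -44.1 -163.3]
plate corner bl [-108.7  146.3]
finger [-74.6  47. ]
disc [ -67.1 -175.6]
```

Call:
drive_tool:
  rows:
    - [[1, 0.1, 0, 0, 0, 0, 0], [3, 0.3, 0, 0, 0, 0, 0], [5, 0.5, 0, 0, 0, 0, 0], [7, 0.5, 0, 0, 0, 0, 0], [9, 0.5, 0, 0, 0, 0, 0], [10.5, 0.5, 0, 0, 0, 0, 0], [11.8, 0.5, 0, 0, 0, 0, 0], [12.8, 0.5, 0, 0, 0, 0, 0], [13.4, 0.5, 0, 0, 0, 0, 0], [13.6, 0.5, 0, 0, 0, 0, 0], [13.6, 0.5, 0, 0, 0, 0, 0]]

```text
time_s: 2.83
eef_pos: [0.4811, 0.1174, 0.0144]
eef_rot: [-2.062, 0.301, 2.067]
contact_force: [-0.5, -0.4, 0.6]
width: 0.004
```

```bash
python3 - <<'E'
from h import *
st()
cv2.imwrite(f'pics/wrist2.png',optics.get_image('wrist')[:,:,::-1])
E
```

```text
t 2.8333 fix [-80.9  41.2] z 0.0144 F [-0.5 -0.4  0.6] w 0.004
[[-0.003  0.004 -1.   ]
 [ 0.002 -1.    -0.004]
 [-1.    -0.002  0.003]]
```

View pics/wrist2.png

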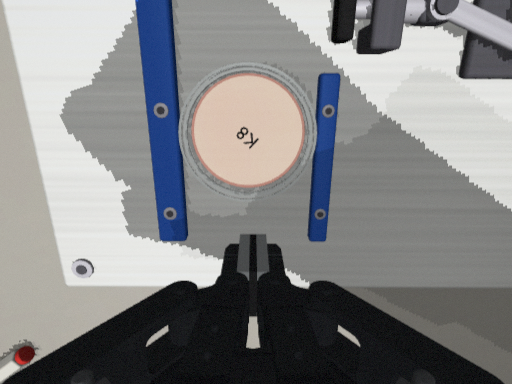

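The fingers are down in the channel behind the dish (dish at (248,130), fingertips at (253,240)). Next is a slow push.

Call:
drive_tool:
  rows:
    - [[0, -0.1, -0.8, 0, 0, 0, 0], [0, -0.1, -1.6, 0, 0, 0, 0], [0, -0.1, -2.0, 0, 0, 0, 0], [0, -0.1, -2.4, 0, 0, 0, 0], [0, -0.1, -2.8, 0, 0, 0, 0], [0, -0.1, -3.2, 0, 0, 0, 0], [0, -0.1, -3.6, 0, 0, 0, 0], [0, -0.1, -4.0, 0, 0, 0, 0], [0, -0.1, -4.4, 0, 0, 0, 0], [0, -0.1, -4.8, 0, 0, 0, 0], [0, -0.1, -5.2, 0, 0, 0, 0], [0, -0.1, -5.6, 0, 0, 0, 0], [0, -0.1, -6.0, 0, 0, 0, 0], [0, -0.1, -6.3, 0, 0, 0, 0], [0, -0.1, -6.6, 0, 0, 0, 0], [0, -0.1, -6.8, 0, 0, 0, 0], [0, -0.1, -6.8, 0, 0, 0, 0]]

```text
time_s: 4.3
eef_pos: [0.5472, 0.0988, 0.0147]
eef_rot: [-2.062, 0.3, 2.065]
contact_force: [-0.9, -0.4, 0.8]
width: 0.002
```

```bash
python3 - <<'E'
from h import *
st()
cv2.imwrite(f'pics/wrist3.png',optics.get_image('wrist')[:,:,::-1])
E
```

```text
t 4.3 fix [-12.2  42.7] z 0.0147 F [-0.9 -0.4  0.8] w 0.002
[[-0.002  0.004 -1.   ]
 [ 0.002 -1.    -0.004]
 [-1.    -0.002  0.002]]
```

View pics/wrist3.png

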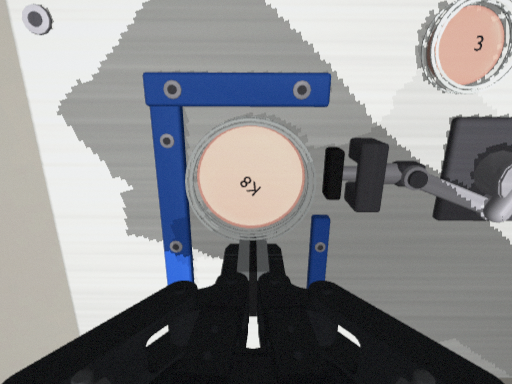

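Call:
drive_tool:
  rows:
    - [[0, 0, -0.2, 0, 0, 0, 0], [0, 0, -0.4, 0, 0, 0, 0], [0, 0, -0.5, 0, 0, 0, 0], [0, 0, -0.6, 0, 0, 0, 0], [0, 0, -0.6, 0, 0, 0, 0]]

```text
time_s: 4.77
eef_pos: [0.552, 0.0974, 0.0146]
eef_rot: [-2.061, 0.3, 2.068]
contact_force: [-4.4, 1.1, 3.2]
width: -0.004
```

```bash
python3 - <<'E'
from h import *
st();p=optics.camera_params('wrist')
im=optics.get_image('wrist')[:,:,::-1]
cv2.imwrite(f'pics/wrist4.png',im)
hsv=cv2.cvtColor(im,cv2.COLOR_BGR2HSV);m=((hsv[:,:,0]<20)&(hsv[:,:,1]>35)&(hsv[:,:,2]>120)).astype(np.uint8);m[:,:150]=0;m[:,320:]=0
cs,_=cv2.findContours(m,0,1);k=max(cs,key=cv2.contourArea);e=cv2.fitEllipse(cv2.convexHull(k));print(e,fix(ray(p,e[0],.02)[0]),fix(ray(p,e[0],.025)[0]))
E
```

```text
t 4.7667 fix [-7.3 42.7] z 0.0146 F [-4.4  1.1  3.2] w -0.004
[[-0.004  0.004 -1.   ]
 [ 0.001 -1.    -0.004]
 [-1.    -0.001  0.004]]
((250.67889404296875, 176.95907592773438), (103.20924377441406, 108.43502044677734), 89.57018280029297) [34.48872193 44.90733648] [35.90707554 44.87351559]
```

View pics/wrist4.png

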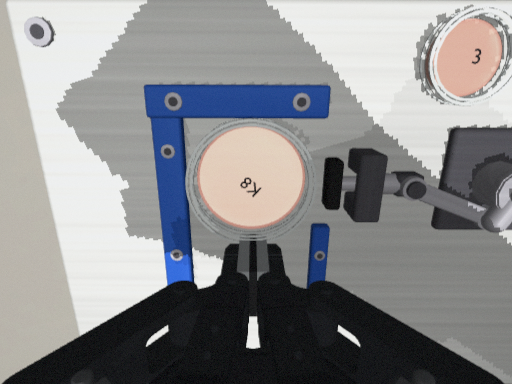

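Contact force has risen to about 4 N, and the dish edge meets the stop at row 118, so it is home. I'll hold briefly, back off, then rise.

Call:
drive_tool:
  rows:
    - [[0, 0, -0.05, 0, 0, 0, 0], [0, 0, -0.05, 0, 0, 0, 0], [0, 0, -0.05, 0, 0, 0, 0], [0, 0, -0.05, 0, 0, 0, 0], [0, 0, 0.3, 0, 0, 0, 0], [0, 0, 1, 0, 0, 0, 0], [0, 0, 2.5, 0, 0, 0, 0], [-1, 0, 4, 0, 0, 0, 0], [-3, 0, 4, 0, 0, 0, 0], [-6, 0, 4, 0, 0, 0, 0], [-9, 0, 4, 0, 0, 0, 0], [-11, 0, 4, 0, 0, 0, 0], [-11, 0, 4, 0, 0, 0, 0]]

```text
time_s: 5.9
eef_pos: [0.5162, 0.1093, 0.1291]
eef_rot: [-2.068, 0.299, 2.059]
contact_force: [0.7, 0.6, -0.2]
width: -0.0
```

```bash
python3 - <<'E'
from h import *
s=st();p=optics.camera_params('wrist')
im=optics.get_image('wrist')[:,:,::-1]
cv2.imwrite(f'pics/wrist5.png',im)
T0=fix(s['eef_pos'])
for q in(-.35,0,.2,.4,.6,.8,1.0,1.1,1.2,1.3,1.35):
    th=np.radians(-129.7)-q;d=np.array([np.cos(th),np.sin(th)]);n=np.array([np.sin(th),-np.cos(th)])
    T=np.array([30,-75])+88*d-n*(7+11*abs(n[0])+14.5*abs(n[1]));D=T-T0
    print(q,T.round(1),'dy',(-D[1]/10).round(2),'dz',(-D[0]/10).round(2))
E
```

```text
t 5.9 fix [-44.9  43.8] z 0.1291 F [ 0.7  0.6 -0.2] w -0.0
[[ 0.004  0.004 -1.   ]
 [ 0.004 -1.    -0.004]
 [-1.    -0.004 -0.004]]
-0.35 [  21.4 -165.4] dy 20.91 dz -6.63
0 [  -7.2 -158.5] dy 20.23 dz -3.78
0.2 [ -22.7 -149.8] dy 19.36 dz -2.22
0.4 [ -36.7 -137.6] dy 18.14 dz -0.83
0.6 [ -48.1 -122.2] dy 16.59 dz 0.31
0.8 [ -56.  -104.1] dy 14.78 dz 1.11
1.0 [-60.1 -86.8] dy 13.06 dz 1.52
1.1 [-61.  -78.6] dy 12.24 dz 1.61
1.2 [-61.1 -70.1] dy 11.39 dz 1.62
1.3 [-60.4 -61.5] dy 10.53 dz 1.55
1.35 [-59.7 -57.2] dy 10.09 dz 1.48
```

View pics/wrist5.png

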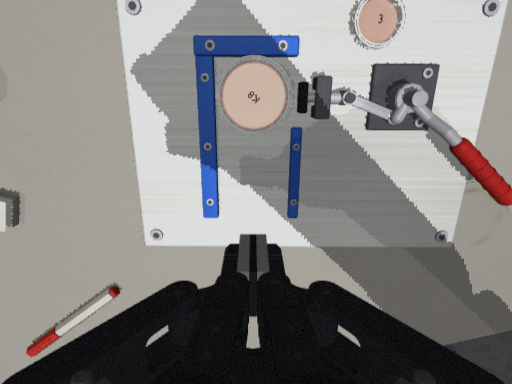

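The dish stays at the stop (252,95) after backing off, and the lever is still open. I'll move over to the far side of the handle and descend there.

Call:
drive_tool:
  rows:
    - [[0, 1, -0.2, 0, 0, 0, 0], [0, 3.5, -0.8, 0, 0, 0, 0], [0, 6.5, -1.5, 0, 0, 0, 0], [0, 9.5, -2.1, 0, 0, 0, 0], [0, 12.5, -2.8, 0, 0, 0, 0], [0, 15.5, -3.5, 0, 0, 0, 0], [0, 18.5, -4.2, 0, 0, 0, 0], [0, 20.5, -4.6, 0, 0, 0, 0], [0, 21.4, -4.8, 0, 0, 0, 0], [0, 21.4, -4.8, 0, 0, 0, 0], [0, 21.4, -4.8, 0, 0, 0, 0]]

```text
time_s: 6.87
eef_pos: [0.4995, -0.1092, 0.1257]
eef_rot: [-2.065, 0.299, 2.063]
contact_force: [-0.6, 2.0, 1.3]
width: -0.002
```

```bash
python3 - <<'E'
from h import *
s=st()
cv2.imwrite(f'pics/wrist6.png',optics.get_image('wrist')[:,:,::-1])
E
```

```text
t 6.8667 fix [   2.7 -170.2] z 0.1257 F [-0.6  2.   1.3] w -0.002
[[ 0.     0.004 -1.   ]
 [ 0.003 -1.    -0.004]
 [-1.    -0.003 -0.   ]]
```

View pics/wrist6.png

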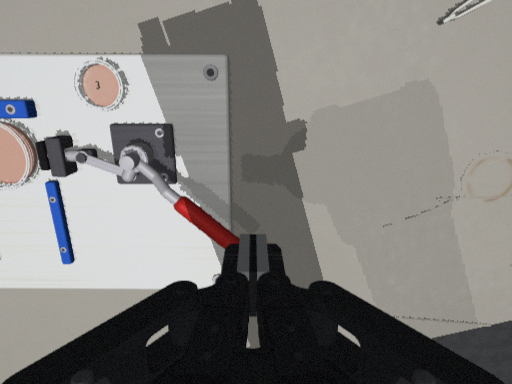

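Call:
drive_tool:
  rows:
    - [[1, 0, 0, 0, 0, 0, 0], [3, 0, 0, 0, 0, 0, 0], [5, 0, 0, 0, 0, 0, 0], [7, 0, 0, 0, 0, 0, 0], [8.5, 0, 0, 0, 0, 0, 0], [9.4, 0, 0, 0, 0, 0, 0], [9.6, 0, 0, 0, 0, 0, 0], [9.6, 0, 0, 0, 0, 0, 0]]

```text
time_s: 7.58
eef_pos: [0.4997, -0.1071, 0.0294]
eef_rot: [-2.065, 0.296, 2.065]
contact_force: [0.0, -0.5, -0.4]
width: 0.001
```

```bash
python3 - <<'E'
from h import *
s=st()
for n in('wrist','side'):
    im=optics.get_image(n)[:,:,::-1]
    if n=='side': im=cv2.resize(im[160:270,170:300],None,fx=5,fy=5)
    cv2.imwrite(f'pics/{n}7.png',im)
T0=fix(s['eef_pos'])
for q in(0,.1,.2,.3,.4,.5,.6,.7,.8,.9,1.0,1.1,1.2,1.3,1.35):
    th=np.radians(-129.7)-q;d=np.array([np.cos(th),np.sin(th)]);n=np.array([np.sin(th),-np.cos(th)])
    T=np.array([30,-75])+88*d-n*(7+11*abs(n[0])+14.5*abs(n[1]));D=T-T0
    print(q,T.round(1),'dy',(-D[1]/10).round(2),'dz',(-D[0]/10).round(2))
E
```

```text
t 7.5833 fix [   2.3 -168.1] z 0.0294 F [ 0.  -0.5 -0.4] w 0.001
[[-0.     0.007 -1.   ]
 [ 0.004 -1.    -0.007]
 [-1.    -0.004  0.   ]]
0 [  -7.2 -158.5] dy -0.96 dz 0.95
0.1 [ -15.1 -154.6] dy -1.35 dz 1.74
0.2 [ -22.7 -149.8] dy -1.83 dz 2.5
0.3 [ -30.  -144.1] dy -2.4 dz 3.22
0.4 [ -36.7 -137.6] dy -3.05 dz 3.89
0.5 [ -42.7 -130.3] dy -3.79 dz 4.5
0.6 [ -48.1 -122.2] dy -4.6 dz 5.03
0.7 [ -52.5 -113.4] dy -5.47 dz 5.48
0.8 [ -56.  -104.1] dy -6.4 dz 5.83
0.9 [-58.5 -94.8] dy -7.33 dz 6.07
1.0 [-60.1 -86.8] dy -8.13 dz 6.24
1.1 [-61.  -78.6] dy -8.95 dz 6.33
1.2 [-61.1 -70.1] dy -9.8 dz 6.34
1.3 [-60.4 -61.5] dy -10.66 dz 6.27
1.35 [-59.7 -57.2] dy -11.1 dz 6.2
```

View pics/wrist7.png

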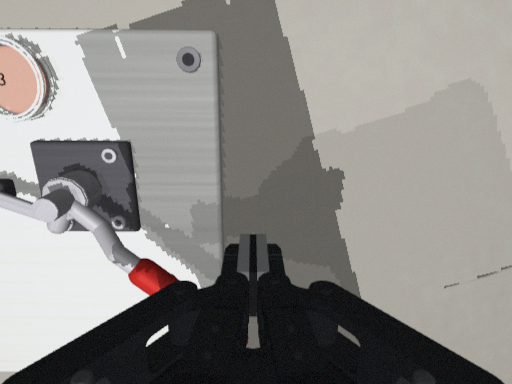

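View pics/side7.png

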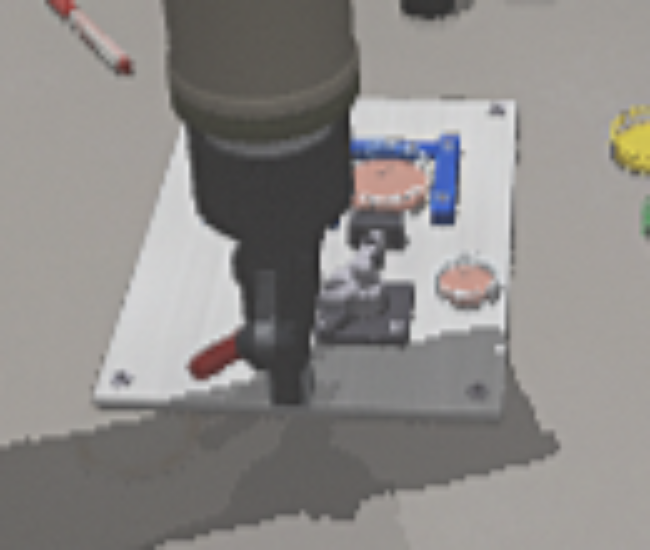

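The fingers are down on the outer side of the handle, with the red end visible beyond them and no contact. I'll push along the arc, first to about 0.5 rad.

Call:
drive_tool:
  rows:
    - [[0, -0.5, 0.5, 0, 0, 0, 0], [0, -0.95, 0.95, 0, 0, 0, 0], [0, -1.15, 1.35, 0, 0, 0, 0], [0, -1.35, 1.75, 0, 0, 0, 0], [0, -1.6, 2.1, 0, 0, 0, 0], [0, -1.85, 2.5, 0, 0, 0, 0], [0, -2.1, 2.85, 0, 0, 0, 0], [0, -2.4, 3.2, 0, 0, 0, 0], [0, -2.7, 3.55, 0, 0, 0, 0], [0, -3.05, 3.9, 0, 0, 0, 0], [0, -3.4, 4.2, 0, 0, 0, 0], [0, -3.8, 4.5, 0, 0, 0, 0], [0, -3.8, 4.5, 0, 0, 0, 0]]

```text
time_s: 8.77
eef_pos: [0.4685, -0.0583, 0.0311]
eef_rot: [-2.069, 0.297, 2.061]
contact_force: [3.3, -4.3, 3.0]
width: 0.002
```

```bash
python3 - <<'E'
from h import *
s=st()
for n in('wrist','side'):
    im=optics.get_image(n)[:,:,::-1]
    if n=='side': im=cv2.resize(im[160:270,170:300],None,fx=5,fy=5)
    cv2.imwrite(f'pics/{n}8.png',im)
T0=fix(s['eef_pos'])
for q in(.5,.6,.7,.8,.9,1.0,1.1,1.2,1.3,1.35):
    th=np.radians(-129.7)-q;d=np.array([np.cos(th),np.sin(th)]);n=np.array([np.sin(th),-np.cos(th)])
    T=np.array([30,-75])+88*d-n*(7+11*abs(n[0])+14.5*abs(n[1]));D=T-T0
    print(q,T.round(1),'dy',(-D[1]/10).round(2),'dz',(-D[0]/10).round(2))
E
```

```text
t 8.7667 fix [ -41.8 -130.5] z 0.0311 F [ 3.3 -4.3  3. ] w 0.002
[[ 0.003  0.007 -1.   ]
 [ 0.003 -1.    -0.007]
 [-1.    -0.003 -0.003]]
0.5 [ -42.7 -130.3] dy -0.02 dz 0.09
0.6 [ -48.1 -122.2] dy -0.83 dz 0.63
0.7 [ -52.5 -113.4] dy -1.71 dz 1.07
0.8 [ -56.  -104.1] dy -2.64 dz 1.42
0.9 [-58.5 -94.8] dy -3.57 dz 1.67
1.0 [-60.1 -86.8] dy -4.37 dz 1.83
1.1 [-61.  -78.6] dy -5.19 dz 1.92
1.2 [-61.1 -70.1] dy -6.04 dz 1.94
1.3 [-60.4 -61.5] dy -6.9 dz 1.86
1.35 [-59.7 -57.2] dy -7.33 dz 1.79
```

View pics/wrist8.png

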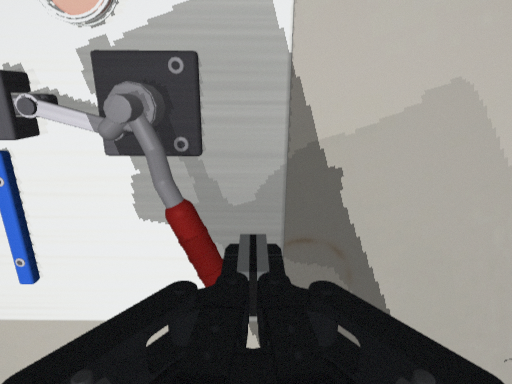

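View pics/side8.png

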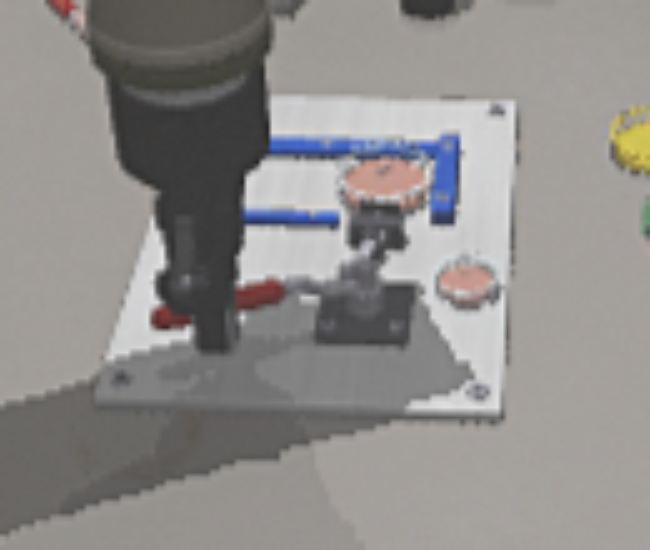

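The handle moves with the fingers at about 6 N. I'll carry on along the arc past the dead point.

Call:
drive_tool:
  rows:
    - [[0, -0.4, 0.35, 0, 0, 0, 0], [0, -0.85, 0.65, 0, 0, 0, 0], [0, -1.3, 0.85, 0, 0, 0, 0], [0, -1.7, 1.05, 0, 0, 0, 0], [0, -2.15, 1.25, 0, 0, 0, 0], [0, -2.65, 1.4, 0, 0, 0, 0], [0, -3.1, 1.55, 0, 0, 0, 0], [0, -3.55, 1.65, 0, 0, 0, 0], [0, -4, 1.75, 0, 0, 0, 0], [0, -4.4, 1.85, 0, 0, 0, 0], [0, -4.8, 1.9, 0, 0, 0, 0], [0, -5.2, 1.9, 0, 0, 0, 0], [0, -5.6, 1.95, 0, 0, 0, 0], [0, -6.0, 1.95, 0, 0, 0, 0], [0, -6.4, 1.9, 0, 0, 0, 0], [0, -6.7, 1.9, 0, 0, 0, 0], [0, -6.7, 1.9, 0, 0, 0, 0], [0, -6.7, 1.9, 0, 0, 0, 0]]

```text
time_s: 10.37
eef_pos: [0.4694, 0.0114, 0.0311]
eef_rot: [-2.068, 0.297, 2.062]
contact_force: [0.7, -0.4, 0.6]
width: -0.001
```

```bash
python3 - <<'E'
from h import *
s=st()
for n in('wrist','side'):
    im=optics.get_image(n)[:,:,::-1]
    if n=='side': im=cv2.resize(im[160:270,170:300],None,fx=5,fy=5)
    cv2.imwrite(f'pics/{n}9.png',im)
E
```

```text
t 10.3667 fix [-61.2 -63.6] z 0.0311 F [ 0.7 -0.4  0.6] w -0.001
[[ 0.002  0.007 -1.   ]
 [ 0.004 -1.    -0.007]
 [-1.    -0.004 -0.002]]
```

View pics/wrist9.png

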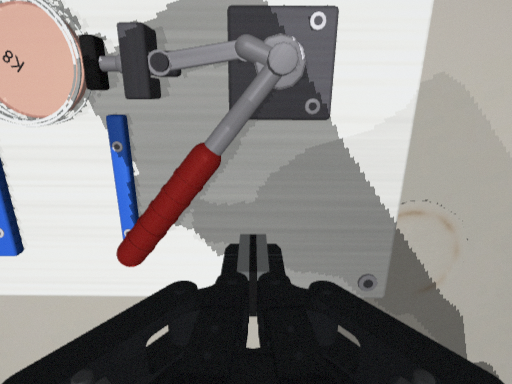

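View pics/side9.png

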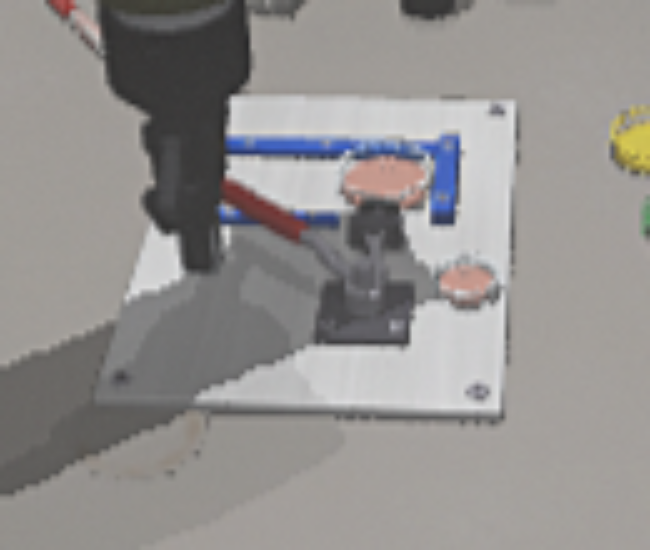

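The lever has snapped round clear of the fingers, with the handle now pointing to (128,255). The nose at (95,62) touches the dish. I'll retreat upward and verify.

Call:
drive_tool:
  rows:
    - [[0, 1, 0, 0, 0, 0, 0], [0, 2, 0, 0, 0, 0, 0], [-1, 2.5, 0, 0, 0, 0, 0], [-4, 2.5, 0, 0, 0, 0, 0], [-7, 2.5, 0, 0, 0, 0, 0], [-10, 1, 0.5, 0, 0, 0, 0], [-12, -2, 1, 0, 0, 0, 0], [-12, -5, 1.5, 0, 0, 0, 0], [-12, -7, 2, 0, 0, 0, 0], [-12, -7, 2, 0, 0, 0, 0], [-12, -7, 2, 0, 0, 0, 0]]

```text
time_s: 11.38
eef_pos: [0.4695, 0.0831, 0.1512]
eef_rot: [-2.069, 0.297, 2.063]
contact_force: [-0.2, -0.5, 0.3]
width: 0.002
```

```bash
python3 - <<'E'
from h import *
s=st();p=optics.camera_params('wrist')
im=optics.get_image('wrist')[:,:,::-1].copy()
hsv=cv2.cvtColor(im,cv2.COLOR_BGR2HSV);H,S,V=cv2.split(hsv)
m=((H<20)&(S>35)&(S<140)&(V>110)).astype(np.uint8)
cs,_=cv2.findContours(m,0,1)
for k in sorted(cs,key=cv2.contourArea)[-3:]:
    e=cv2.fitEllipse(cv2.convexHull(k));print('pink',e,fix(ray(p,e[0],.02)[0]).round(1))
m=(((H<6)|(H>174))&(S>170)).astype(np.uint8);cs,_=cv2.findContours(m,0,1)
for k in sorted(cs,key=cv2.contourArea)[-2:]:
    W=np.array([fix(w) for w in ray(p,k[:,0,:],.042)]);L=cv2.fitLine(W.astype(np.float32),2,0,.01,.01).ravel();print('red',L,W.min(0),W.max(0),'ang',np.degrees(np.arctan2(L[1],L[0])))
cv2.imwrite('pics/wrist10.png',im)
im=optics.get_image('top')[:,:,::-1];cv2.imwrite('pics/top10.png',cv2.resize(im[130:260,170:310],None,fx=5,fy=5))
E
```

```text
t 11.3833 fix [-82.    5.1] z 0.1512 F [-0.2 -0.5  0.3] w 0.002
[[ 0.002  0.008 -1.   ]
 [ 0.003 -1.    -0.008]
 [-1.    -0.003 -0.002]]
pink ((446.2276306152344, 154.26283264160156), (4.300879955291748, 13.175286293029785), 138.09556579589844) [ -55.1 -171. ]
pink ((424.3700866699219, 147.4626007080078), (5.3819146156311035, 17.482364654541016), 86.17724609375) [ -49.  -149.8]
pink ((205.39108276367188, 48.14639663696289), (62.32872772216797, 68.67332458496094), 169.28469848632812) [32.2 46.5]
red [   0.6318381   -0.7751004 -201.96458    243.72588  ] [-217.33935906  226.25411217] [-186.09581469  261.18996996] ang -50.814133
red [  0.77932626  -0.6266183  -32.798073   -22.319407  ] [-63.19429559 -47.21838878] [-3.28751711  2.92700139] ang -38.80107
```

View pics/wrist10.png

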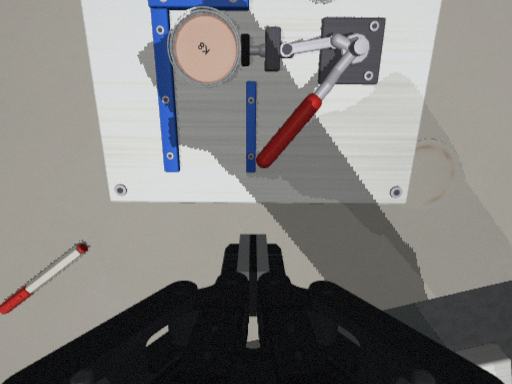

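View pics/top10.png

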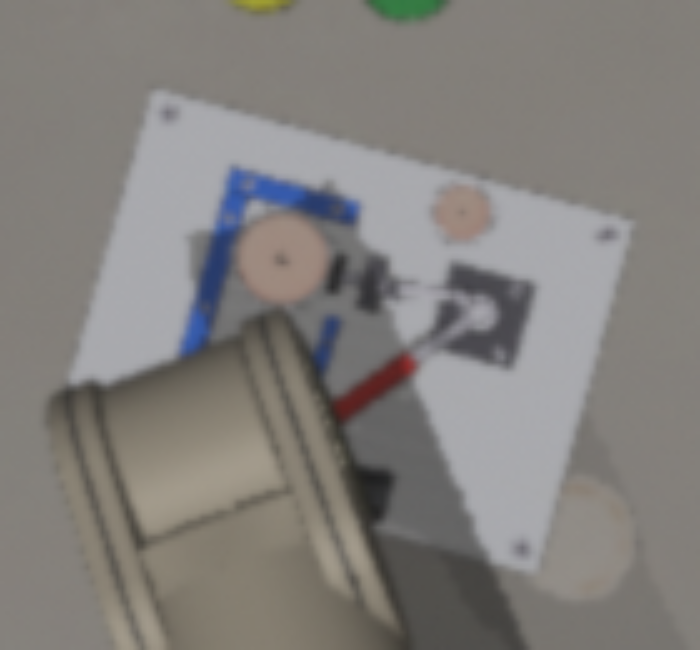

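```bash
python3 - <<'E'
from plant import job
print(job.job_done())
E
```

```text
the job is handed in; nothing more can be done
None
```

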